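Zero the inspection camera's focus dial and present a window carrier to its lens

ROBOT

A 6-joint arm with a two-finger parallel gripper is mounted at the origin on a cart in front of the work surface, level with it; the furniture and walls round the work are solid. World frame = base frame: x ahead of the robot, y to its left, z up, the work surface at z = 0. Lengths are in m, angles in degrees, forces in N, time in s.
With the tool pointing down it reaches from about 0.35 to 0.875 m from the base axis. Payload 4.2 kg.
Tool frame: the origin (TCP) lies midway between the tips of the shut fingers; the grasp point (between the pads) lies 19 mm behind it; z points along the fingers, y is the line along which they close (so a half turn about z gives the same grasp; the last joint's range is limited). The gripper opens to 87 mm and grips with 3 to 60 N. Pads are 19 mm wide; open, the fingers measure 117 mm over their backs; the gripper's body (75 mm by 190 mm) begins 51 mm behind the grasp point.
Start: joints at [-57.834, 22.042, 0.453, 0, -68.411, -14.817], TCP at [0.186, -0.597, 0.223] pointing down, gripper open.
Joint ranges: [-179.83, 179.83], [-69.29, 118.12], [-61.27, 80.66], [-181.25, 117.63], [-171.15, -9.14], [-177.46, 177.46]. Speed limits (degrees/s): [159.86, 159.86, 180, 180, 180, 180].

INTERFACE

Orientations are given as a 3x3 rotation matrix whose columns are the frame's x, y, z axes.
In Python, from station import sense, capture, camera_params, finish_job gives the robot as it stands.
- The arm moves only by the tool drive_tool, never from a script. Its argument "rows" is a list of rows, each an object of numbers: "tx", "ty", "tz": the shift along the tool's x, y, z in cm; "ax", "ay", "az": the turn, a rotation vector about the tool's x, y, z in rad; "claw": the finger opening in cm, from 0 to 8.7. In form: [{"tx": .., "ty": .., "tz": .., "ax": .., "ay": .., "az": .., "claw": ..}, ...]. A call has 1 to 10 rows; each row shifts and turns the commanded pose from where the row before left it, along the tool's axes as they then stand; what a row does not reach is not made up. A row lasts 1/12 s, in which the tool goes at most 41.7 mm and 7.16 degrees, less where a joint would pass 70% of its speed; a pose out of reach is approached as far as the arm can. A call with a gripper value outside its range is refused whole. The fingers move at their own pace and stop on an object; the grip force is fixed at half the most. Time passes only in rows, so rows that do not move let the fingers close. It gives the time, the measured TCP pose, the force, the opening and the grip force at its end, in the units of the state.
- sense(): the state, without advancing time (a new reading comes with each control period).
- capture(name): name is "scene" or "top" or "wrist"; returns (picture, depth): 420x560x3 uint8, red, green, blue; 420x560 float32, m along the optical axis (not along the pixel's ray), 0 where there is no reading.
- camera_params(name): a dict with "intrinsics" (3x3 intrinsics, pixels), "R" (3x3) and "t" (3): a world point X has camera coordinates R X + t; the wrist camera has in their place "tool_from_camera" (4x4, takes a point from camera to tool coordinates, whose origin is the TCP and whose axes are the flange's). Camera axes: x right, y down, z forward; pixel columns grow to the right and rows downward; lengths in m; the calibration is good to about 2 mm. A picture is of the moment at which its call begins: read the wrist's pose just before it. camera_params takes no time and is no camera call.
- finish_job(): hands the job in; it is judged then, once.
The state is a dict: "time_s": time; "joints": joint angles; "joint_velocities": joint speeds; "effort": joint torques, N m; "tcp_pos": TCP position; "ee_rot": TCP orientation; "wrist_force": force on the tool from outside, world axes, zero at the start; "moment": the same for the moment, N m; "gripper_width": opening from 0.0 (shut) to 1.0 (fully open); "gripper_force": force on a finger pad.
Only numpy, scipy, OpenCV 4.12 (cv2) and the standard library are available. Lean on these libraries where they do the work, as an engineer would, in place of code of your own. Each camera call takes 0.05 s, during which the arm holds its last target. There are 200 camera calls.

TASK

First turn the focus dial on the inspection camera's stand until its pointer is on the long zero mark and let go of it. Then take the carrier with the single round window out of the rack and hold it up to the camera: upright, its plate square to the lens, the middle of its window on the lens axis and straight above the cross bar on the stand's tongue (11 cm in front of the lens). Finish while still holding it there, steady; leave the other two carriers in the rack and the rest of the things where they are.

Things in the scene. Friction and masses are not known exactly. Their poses are not given: they have to be found in the camera images.
- round_carrier_centre (a point): centre (52 mm above its underside) of the carrier to present: upright bare-metal plate, 50 mm wide (its y), 8 mm thick (x), 64 mm tall, with ONE ROUND glazed window of 32 mm, and on its top edge a ribbed grip tab 12 mm thick (x), 22 mm wide (y), 40 mm tall; 104 mm tall in all, 0.06 kg. z runs up from foot to tab. The tab's middle is 32 mm above this point
- round_window (a point): centre of the round window of that carrier, on the plate's mid-line, 34 mm above its underside and 18 mm below its centre point; axes as the carrier's (x is the plate's normal)
- round_carrier: the same carrier; this point is the middle of its underside, axes as above. It stands with its lowest 20 mm in a rack slot; lift it straight up to take it out
- square_carrier_centre (a point): centre of a carrier of the same outer shape and size but with one square window of 28 mm; to be left in its slot
- twin_carrier_centre (a point): centre of a carrier of the same outer shape and size but with two small round windows of 18 mm, one above the other; to be left in its slot
- carrier_rack: fixed grey block 56 x 215 x 30 mm; the point is the centre of its underside, z up. Three slots, 11 x 53 mm and 20 mm deep, lie in a row along its y, 70 mm apart; the three carriers stand in them in any order, plates square to the rack's x. (Wall cabinets hang over the back of the bench, from about world x = 0.60 m on, 0.37 m above it.)
- inspection_camera: fixed camera stand; the point is on the bench under the camera head. It looks along its own -x, roughly to the robot; lens axis 160 mm above the bench, lens front (48 mm diameter) at x = -60 mm, grey head up to z = 185 mm. A pod 16 mm high at its -y side (x -195 to -50, y -195 to -95 mm) carries the focus dial, axis at x = -140, y = -146 mm
- view_point (a point): the viewing place: on the lens axis, 110 mm in front of the lens, 160 mm above the bench, straight above the low cross bar (at the stand's x = -170 mm) on the thin tongue that runs forward on the bench under the lens (50 mm wide, 8 mm high, to x = -220 mm). x is the lens axis (-x is the way the camera looks), z is up
- focus_dial (a joint): turn of the focus dial in rad: 0 where its pointer is on the long zero mark of the scale (towards the stand's -x), growing anticlockwise seen from above; stops at -2.4 and +2.4; stays where it is left (friction about 0.03 N m). It starts between +0.5 and +1.4 and must be turned clockwise
- dial_grip (a point): on the dial's vertical axis, 47 mm above the bench: in its wing grip, an upright black bar 42 mm long (its x), 12 mm thick (its y), from 25 to 59 mm above the bench, over a round skirt 42 mm in diameter whose top is 25 mm above the bench. The white pointer lies along its -x; the frame turns with the dial
- flask_centre (a point): centre (half-way up) of a conical glass flask with a plug, 66 mm wide at the foot, 126 mm tall; a bystander
- vial_centre (a point): centre (half-way up) of a small vial, 27 mm diameter, 58 mm tall; a bystander
- slide_packet_centre (a point): centre (half-way up) of a flat oblong packet 28 x 78 x 22 mm; a bystander
- petri_dish_centre (a point): centre (half-way up) of a round flat dish 88 mm diameter, 17 mm high; a bystander
- timer_centre (a point): centre (half-way up) of a bench timer 66 x 66 x 18 mm; a bystander
- coverslip_box_centre (a point): centre (half-way up) of a small square box 26 x 26 x 18 mm; a bystander
There are look-alikes about, which are no part of the job. Of the things shaped like the carrier_rack, the grey one is meant.

How it is judged (in metres and radians):
On the way, in this order (a step that is already met when the one before it is completed fails the run):
1. the focus dial reads zero (within 0.1 rad) and is at rest, the round-window carrier still in the rack (value of joint focus_dial between -0.1 and 0.1 rad and height (world z) of round_window below 0.06 m and velocity of joint focus_dial between -0.03 and 0.03 rad/s and contact force between the fingers and inspection_camera below 0.1 N), for 0.2 s.
2. the round-window carrier is held by the fingers, clear above the rack (height (world z) of round_window above 0.09 m and contact force between the fingers and round_carrier above 0.5 N and contact force between round_carrier and carrier_rack below 0.1 N), for 0.2 s.
At the end, for the whole second after the job is handed in: Fingers hold the round-window carrier still (under 20 mm/s), clear of stand and rack, window centre within 18 mm of the viewing place, plate normal within 0.14 rad of the lens axis (either face), upright within 0.14 rad; the dial within 0.1 rad of zero (value of joint focus_dial between -0.1 and 0.1 rad and distance between round_window and view_point below 0.018 m and angle between the x axis of round_window and the x axis of view_point, either way round below 0.14 rad and angle between round_window's own z axis and vertical below 0.14 rad and contact force between the fingers and round_carrier above 0.5 N and contact force between round_carrier and inspection_camera below 0.1 N and contact force between round_carrier and carrier_rack below 0.1 N and linear speed of round_carrier below 0.02 m/s and angular speed of round_carrier below 0.15 rad/s); the arm keeps its last pose, push and grip.
It fails at once if another carrier is lifted or pushed out of its slot (distance of any of square_carrier_centre, twin_carrier_centre from where it was at the start of the episode above 0.02 m).
It fails at once if a bystander is pushed more than 30 mm or knocked over (distance of any of flask_centre, vial_centre, slide_packet_centre, petri_dish_centre, timer_centre, coverslip_box_centre from where it was at the start of the episode above 0.03 m or angle between any of flask_centre, vial_centre's own z axis and vertical above 0.7 rad).
It also fails if it takes over 48 s, if anything falls off the work surface, if the arm or the gripper's body presses on something with over 40 N, if the wrist force passes 120 N, or if a joint passes its speed limit or range.

## Working session

There is one attempt and no reset: what is moved stays moved. The work goes in short steps, Python scripts to look and compute and a tool call to move; the robot and the scene stay as the last step left them, time stands still between calls to the robot, and variables do not carry over. Pictures are saved under pics/ and viewed, at most 10 in all, crops included, and the job is handed in when it is done.

Besides the shell and the picture viewer there is one more tool, called after "Call:" by a JSON object that holds its "api" and its "payload". drive_tool: Moves the arm, as the interface text tells. Its arguments: {"type":"object","properties":{"rows":{"type":"array"}},"required":["rows"]}

```bash
mkdir -p pics; cat > h.py <<'E'
import numpy as np, cv2
from station import sense, capture, camera_params, finish_job
def save(n,im): cv2.imwrite('pics/'+n+'.png',im[:,:,::-1])
def world(name,u,v,depth,st=None):
    p=camera_params(name);K=np.array(p['intrinsics'])
    c=np.linalg.inv(K)@np.array([u,v,1.])*depth
    return towld(name,c,p,st)
def towld(name,c,p,st):
    if name=='wrist':
        T=np.array(p['tool_from_camera']);t=T[:3,:3]@c+T[:3,3]
        return np.array(st['ee_rot'])@t+np.array(st['tcp_pos'])
    return np.array(p['R']).T@(c-np.array(p['t']))
def onz(name,u,v,z,st=None):
    o=world(name,u,v,0,st);d=world(name,u,v,1.,st)-o
    return o+d*(z-o[2])/d[2]
E
python3 - <<'E'
from h import *
s=sense();print(s)
a,da=capture('scene');b,db=capture('top')
np.savez('c0.npz',a=a,da=da,b=b,db=db)
save('scene0',a);save('top0',b)
for n in('scene','top','wrist'):
  print(n,camera_params(n))
E
```

```text
{'time_s': 0.0, 'joints': array([-5.78362820e+01,  2.20887485e+01,  3.78772811e-01, -2.71734971e-02,
       -6.84109278e+01, -1.48172269e+01]), 'joint_velocities': array([ 0.04439173,  0.07380276,  0.07793155,  0.01821373, -0.03665576,
       -0.08864387]), 'effort': array([ 4.58209779e-04, -3.90667140e+01,  1.87406945e+01,  4.21984926e+00,
        1.10422817e-02, -2.02498554e-04]), 'tcp_pos': array([ 0.18617681, -0.59598936,  0.22147863]), 'ee_rot': array([[-9.54571298e-01, -2.97981667e-01, -7.49987287e-04],
       [-2.97982589e-01,  9.54569166e-01,  2.02104290e-03],
       [ 1.13681007e-04,  2.15271270e-03, -9.99997676e-01]]), 'wrist_force': array([-0.30201597, -0.58425462,  0.09370783]), 'moment': array([-0.004633  , -0.04045441, -0.02087094]), 'gripper_force': 0.0, 'gripper_width': 1.0027966522704899}
scene {'intrinsics': array([[460.67763671,   0.        , 278.51513074],
       [  0.        , 460.67763671, 217.16370214],
       [  0.        ,   0.        ,   1.        ]]), 'R': array([[ 0.43358295, -0.90104932,  0.01076839],
       [-0.6297385 , -0.31153309, -0.7116014 ],
      
[... 312 characters left out ...]
.00680502],
       [-0.96445353, -0.03283923, -0.26220408],
       [ 0.26180573,  0.0159702 , -0.96498845]]), 't': array([-0.05849258,  0.55261901,  1.76650595])}
wrist {'intrinsics': array([[320.53216618,   0.        , 279.16725918],
       [  0.        , 320.53216618, 211.15623213],
       [  0.        ,   0.        ,   1.        ]]), 'tool_from_camera': array([[-3.34523582e-05, -9.55588040e-01, -2.94705779e-01,
         8.18282507e-02],
       [ 9.99999458e-01,  2.74727905e-04, -1.00432045e-03,
         9.94321666e-05],
       [ 1.04068051e-03, -2.94705653e-01,  9.55587513e-01,
        -1.63822070e-01],
       [ 0.00000000e+00,  0.00000000e+00,  0.00000000e+00,
         1.00000000e+00]])}
```

View pics/scene0.png

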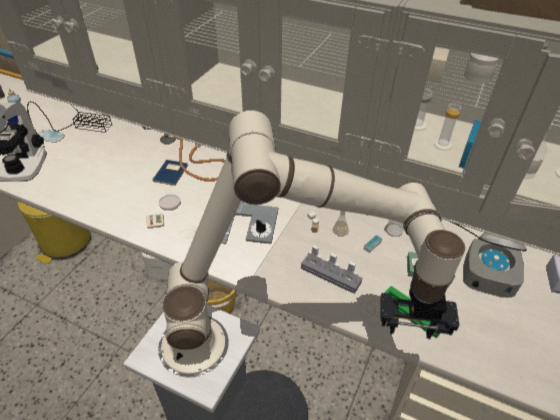

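View pics/top0.png

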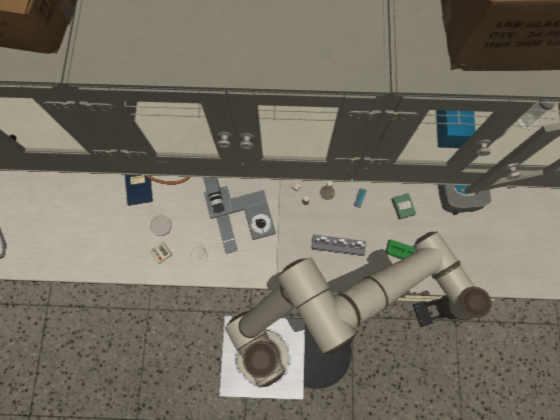

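The scene view shows the grey rack at about (331,270), with a green look-alike under the gripper at (400,300). The camera stand and dial are at about (260,225). In the top view the grey rack is at (338,245), the green one at (400,248), the dial at (260,222) and the tongue end at (230,250). I'll crop closer and measure.

```bash
python3 - <<'E'
from h import *
d=np.load('c0.npz')
t=cv2.resize(d['b'][170:270,180:380],None,fx=4,fy=4,interpolation=cv2.INTER_CUBIC)
save('topcrop',t)
g=cv2.cvtColor(d['b'],cv2.COLOR_RGB2GRAY)
for n,u,v,z in [('tongue end',230,250,.008),('dialtop',260,222,.059),('rackL',313,243,.03),('rackR',366,249,.03),('rackc',339,248,.03)]:
  print(n,onz('top',u,v,z).round(3),world('top',u,v,d['db'][v,u]).round(3))
E
```

```text
tongue end [0.411 0.153 0.008] [0.41  0.152 0.014]
dialtop [0.52  0.033 0.059] [0.52  0.033 0.063]
rackL [ 0.447 -0.184  0.03 ] [ 0.448 -0.184  0.029]
rackR [ 0.43  -0.398  0.03 ] [ 0.436 -0.403  0.001]
rackc [ 0.43  -0.289  0.03 ] [ 0.431 -0.29   0.026]
```

View pics/topcrop.png

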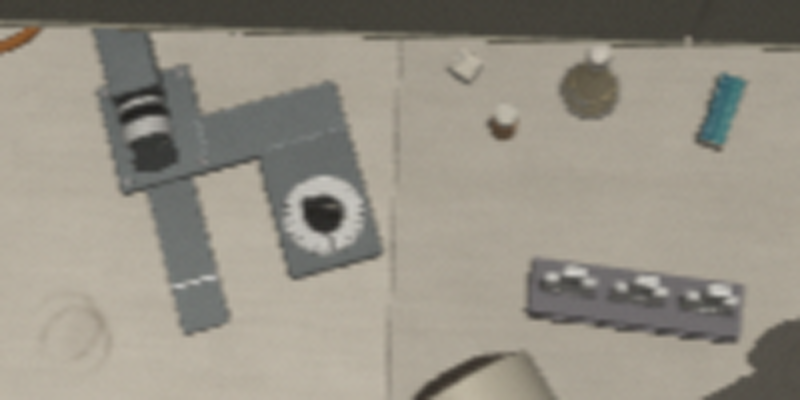

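The crop shows the grey rack with three tabs at about (570,278), (640,288) and (712,297). The dial's dark wing grip is at (323,213), with its zero mark towards (333,245). The white cross bar on the tongue is at (195,283). I'll move above the rack for a wrist view.

Call:
{"api": "drive_tool", "payload": {"rows": [{"tx": -2.7, "ty": 2.6, "tz": -0.8}, {"tx": -2.7, "ty": 2.6, "tz": -0.8}, {"tx": -2.7, "ty": 2.6, "tz": -0.8}, {"tx": -2.7, "ty": 2.6, "tz": -0.8}, {"tx": -2.7, "ty": 2.6, "tz": -0.8}, {"tx": -2.7, "ty": 2.6, "tz": -0.8}, {"tx": -2.7, "ty": 2.6, "tz": -0.8}, {"tx": -2.7, "ty": 2.6, "tz": -0.8}, {"tx": -2.7, "ty": 2.6, "tz": -0.8}, {"tx": 0}]}}

```text
invalid input at $.rows[0]: expected keys tx, ty, tz, ax, ay, az, claw
```

```bash
cat > shot.py <<'E'
import sys
from h import *
s=sense();a,d=capture('wrist');save(sys.argv[1],a)
np.savez(sys.argv[1]+'.npz',a=a,d=d,tcp_pos=s['tcp_pos'],ee_rot=s['ee_rot'])
print(s['time_s'],s['tcp_pos'].round(4),s['ee_rot'].round(3).tolist(),s['joints'].round(1))
E
python3 shot.py w1
```

```text
0.1 [ 0.1862 -0.5961  0.2215] [[-0.955, -0.298, -0.001], [-0.298, 0.955, 0.002], [0.0, 0.002, -1.0]] [-57.8  22.1   0.4  -0.  -68.4 -14.8]
```

View pics/w1.png

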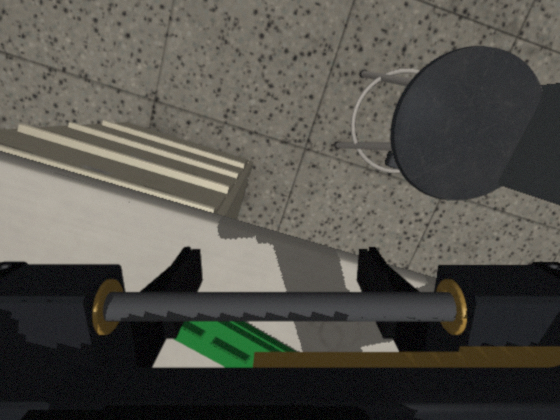

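Call:
{"api": "drive_tool", "payload": {"rows": [{"tx": -2.9, "ty": 2.55, "tz": -0.6, "ax": 0, "ay": 0, "az": 0, "claw": 8.7}, {"tx": -2.9, "ty": 2.55, "tz": -0.6, "ax": 0, "ay": 0, "az": 0, "claw": 8.7}, {"tx": -2.9, "ty": 2.55, "tz": -0.6, "ax": 0, "ay": 0, "az": 0, "claw": 8.7}, {"tx": -2.9, "ty": 2.55, "tz": -0.6, "ax": 0, "ay": 0, "az": 0, "claw": 8.7}, {"tx": -2.9, "ty": 2.55, "tz": -0.6, "ax": 0, "ay": 0, "az": 0, "claw": 8.7}, {"tx": -2.9, "ty": 2.55, "tz": -0.6, "ax": 0, "ay": 0, "az": 0, "claw": 8.7}, {"tx": -2.9, "ty": 2.55, "tz": -0.6, "ax": 0, "ay": 0, "az": 0, "claw": 8.7}, {"tx": -2.9, "ty": 2.55, "tz": -0.6, "ax": 0, "ay": 0, "az": 0, "claw": 8.7}, {"tx": -2.9, "ty": 2.55, "tz": -0.6, "ax": 0, "ay": 0, "az": 0, "claw": 8.7}, {"tx": -2.9, "ty": 2.55, "tz": -0.6, "ax": 0, "ay": 0, "az": 0, "claw": 8.7}]}}

```text
time_s: 0.98
tcp_pos: [0.3875, -0.2648, 0.2828]
ee_rot: [[-0.955, -0.298, 0.0], [-0.298, 0.955, 0.0], [-0.0, 0.0, -1.0]]
wrist_force: [1.5, 0.0, -0.2]
gripper_width: 1.0
gripper_force: 0.0
```

Call:
{"api": "drive_tool", "payload": {"rows": [{"tx": -2.9, "ty": 2.55, "tz": 0, "ax": 0, "ay": 0, "az": 0, "claw": 8.7}, {"tx": -2.9, "ty": 2.55, "tz": 0, "ax": 0, "ay": 0, "az": 0, "claw": 8.7}, {"tx": 0, "ty": 0, "tz": 0, "ax": 0, "ay": 0, "az": -0.12, "claw": 8.7}, {"tx": 0, "ty": 0, "tz": 0, "ax": 0, "ay": 0, "az": -0.12, "claw": 8.7}, {"tx": 0, "ty": 0, "tz": 0, "ax": 0, "ay": 0, "az": -0.12, "claw": 8.7}, {"tx": 0, "ty": 0, "tz": 0, "ax": 0, "ay": 0, "az": -0.12, "claw": 8.7}, {"tx": 0, "ty": 0, "tz": 0, "ax": 0, "ay": 0, "az": -0.12, "claw": 8.7}, {"tx": 0, "ty": 0, "tz": 0, "ax": 0, "ay": 0, "az": -0.12, "claw": 8.7}, {"tx": 0, "ty": 0, "tz": 0, "ax": 0, "ay": 0, "az": -0.12, "claw": 8.7}, {"tx": 0, "ty": 0, "tz": 0, "ax": 0, "ay": 0, "az": -0.12, "claw": 8.7}]}}

```text
time_s: 1.82
tcp_pos: [0.427, -0.2006, 0.2823]
ee_rot: [[-0.297, -0.955, -0.001], [-0.955, 0.297, 0.0], [-0.0, 0.001, -1.0]]
wrist_force: [0.4, 0.1, 0.5]
gripper_width: 0.992
gripper_force: 0.0
```

Call:
{"api": "drive_tool", "payload": {"rows": [{"tx": 0, "ty": 0, "tz": 0, "ax": 0, "ay": 0, "az": -0.12, "claw": 8.7}, {"tx": 0, "ty": 0, "tz": 0, "ax": 0, "ay": 0, "az": -0.12, "claw": 8.7}, {"tx": 0, "ty": 0, "tz": 0, "ax": 0, "ay": 0, "az": 0, "claw": 8.7}, {"tx": 0, "ty": 0, "tz": 0, "ax": 0, "ay": 0, "az": 0, "claw": 8.7}]}}

```text
time_s: 2.15
tcp_pos: [0.4271, -0.2006, 0.2823]
ee_rot: [[-0.071, -0.997, -0.0], [-0.997, 0.071, 0.0], [-0.0, 0.0, -1.0]]
wrist_force: [-0.8, 0.2, -0.6]
gripper_width: 0.999
gripper_force: 0.0
```

```bash
python3 shot.py w2
```

```text
2.15 [ 0.4271 -0.2006  0.2823] [[-0.071, -0.997, -0.0], [-0.997, 0.071, 0.0], [-0.0, 0.0, -1.0]] [ -5.4   4.5 -14.1  -0.  -71.4   1.3]
```

View pics/w2.png

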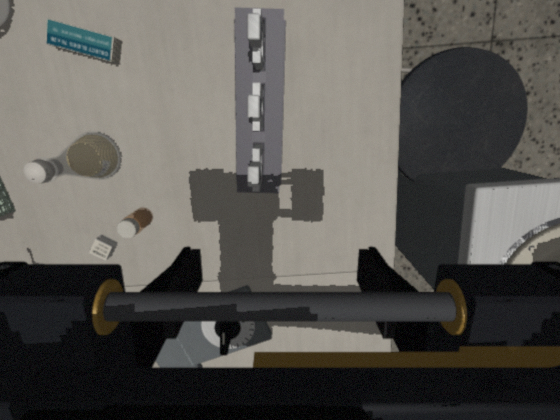

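The wrist view shows the grey rack at (260,100) with tabs near (255,28), (255,105) and (254,175), and the dial at (225,328). The windows are edge-on from here, so I'll check them in the scene picture. There are three candidates, in scene pixels: the carriers at about (313,258), (333,265) and (351,271). The green rack at (400,300) is excluded.

```bash
python3 - <<'E'
from h import *
d=np.load('c0.npz')
save('scrop',cv2.resize(d['a'][240:292,298:366],None,fx=11,fy=11,interpolation=cv2.INTER_CUBIC))
p=camera_params('scene');R=p['R'];print(-R.T@p['t'])
E
```

```text
[-0.56825302 -0.55743866  1.3066704 ]
```

View pics/scrop.png

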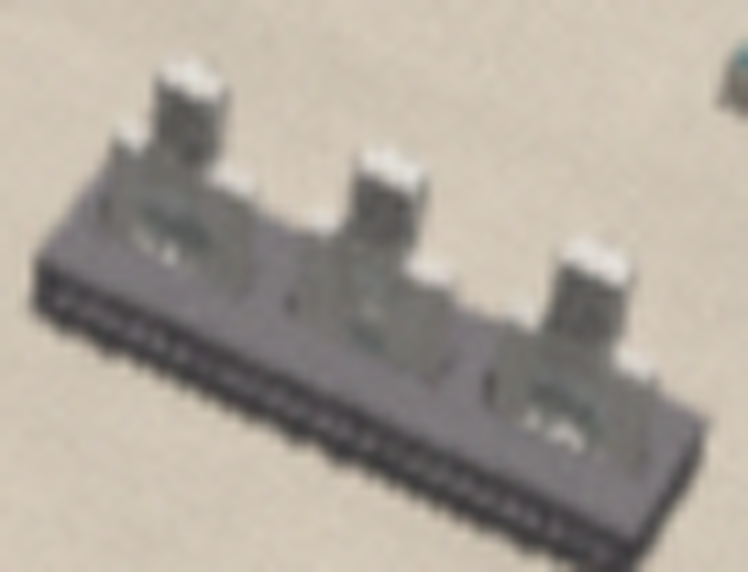

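Call:
{"api": "drive_tool", "payload": {"rows": [{"tx": -4.0, "ty": -1.0, "tz": 0, "ax": 0, "ay": 0, "az": 0, "claw": 8.7}, {"tx": -4.0, "ty": -1.0, "tz": 0, "ax": 0, "ay": 0, "az": 0, "claw": 8.7}, {"tx": -4.0, "ty": -1.0, "tz": 0, "ax": 0, "ay": 0, "az": 0, "claw": 8.7}, {"tx": -4.0, "ty": -1.0, "tz": 0, "ax": 0, "ay": 0, "az": 0, "claw": 8.7}, {"tx": -4.0, "ty": -1.0, "tz": 0, "ax": 0, "ay": 0, "az": 0, "claw": 8.7}, {"tx": -4.0, "ty": -1.0, "tz": 0, "ax": 0, "ay": 0, "az": 0, "claw": 8.7}, {"tx": -4.0, "ty": 0, "tz": 0, "ax": 0, "ay": 0, "az": 0, "claw": 8.7}, {"tx": -4.0, "ty": 0, "tz": 0, "ax": 0, "ay": 0, "az": 0, "claw": 8.7}, {"tx": 0, "ty": 0, "tz": 0, "ax": 0, "ay": 0, "az": 0, "claw": 8.7}, {"tx": 0, "ty": 0, "tz": 0, "ax": 0, "ay": 0, "az": 0, "claw": 8.7}]}}

```text
time_s: 3.03
tcp_pos: [0.5088, 0.1164, 0.282]
ee_rot: [[-0.066, -0.998, -0.001], [-0.998, 0.066, -0.0], [0.001, 0.001, -1.0]]
wrist_force: [-0.2, -0.0, 0.5]
gripper_width: 1.003
gripper_force: 0.0
```

```bash
python3 shot.py w3
```

```text
3.0333 [0.5088 0.1164 0.282 ] [[-0.066, -0.998, -0.001], [-0.998, 0.066, -0.0], [0.001, 0.001, -1.0]] [ 30.7   9.7  -8.   -0.  -72.3 -34.5]
```

View pics/w3.png

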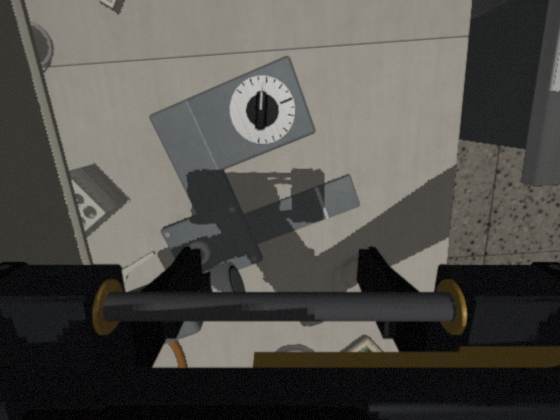

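The scene crop shows the middle carrier as the twin, with two small windows. The two outer ones need a closer look. The latest wrist view shows the dial at (262,108) with its white pointer up, the long zero mark at (293,100), the tongue end at (350,190) and the cross bar at (321,202).

```bash
cat > m3.py <<'E'
from h import *
import sys
w=np.load('w3.npz');a=w['a'];d=w['d'];st=w
hsv=cv2.cvtColor(a,cv2.COLOR_RGB2HSV)
for n,u,v in [('pod',200,130),('tongue',345,190),('bench',380,90),('ring',240,90),('bar',262,120),('ptr',263,97),('mark',288,101),('cross',321,202)]:
  print(n,a[v,u],world('wrist',u,v,d[v,u],st).round(4))
# dial ring
m=((a.min(2)>170)).astype(np.uint8);m[:60]=0;m[160:]=0;m[:,:215]=0;m[:,310:]=0
c=max(cv2.findContours(m,0,1)[0],key=cv2.contourArea);e=cv2.fitEllipse(c);print('ring',e,onz('wrist',*e[0],.018,st))
# pod -y edge : scan columns for bench->pod transition ; cross bar whitish
g=cv2.cvtColor(a,cv2.COLOR_RGB2GRAY).astype(int)
P=[]
for u in range(165,280,5):
  col=hsv[40:140,u,:].astype(int); k=np.where((col[:,0]>85)&(col[:,0]<125)&(col[:,1]>25))[0]
  if len(k): P.append(onz('wrist',u,40+k[0],.016,st)[:2])
P=np.array(P);vx=cv2.fitLine(P.astype(np.float32),cv2.DIST_HUBER,0,1e-4,1e-4).ravel();print('pod edge',vx,np.degrees(np.arctan2(vx[1],vx[0])),len(P))
E
python3 m3.py
```

```text
pod [107 113 114] [0.6064 0.0497 0.0185]
tongue [102 106 107] [0.4179 0.1442 0.0094]
bench [153 146 137] [0.3704 0.0157 0.0022]
ring [175 174 172] [0.5497 0.0049 0.0197]
bar [30 29 29] [0.5232 0.0419 0.0596]
ptr [53 52 53] [0.5201 0.0169 0.0581]
mark [156 155 154] [0.4908 0.0219 0.0213]
cross [74 75 73] [0.4521 0.1586 0.012 ]
ring ((261.688232421875, 109.12537384033203), (57.848472595214844, 59.79299545288086), 167.68479919433594) [0.52467846 0.02933903 0.018     ]
pod edge [0.11834698 0.9929723  0.5262859  0.02145152] 83.203285 3
```

```bash
cat > m3b.py <<'E'
from h import *
w=np.load('w3.npz');a=w['a'];st=w
r=cv2.GaussianBlur(a,(3,3),0).astype(int);m=(r[:,:,0]-r[:,:,2]<5)
def fit(P,n):
  P=np.array(P,np.float32);v=cv2.fitLine(P,cv2.DIST_HUBER,0,1e-4,1e-4).ravel()
  if v[0]<0:v[:2]*=-1
  res=abs((P-v[2:])@np.array([-v[1],v[0]]))
  print(n,len(P),'ang',np.degrees(np.arctan2(v[1],v[0])).round(2),'pt',v[2:].round(4),'med',np.median(res).round(4));return v
def scan(us,v0,v1,z,last=False):
  P=[]
  for u in us:
    k=np.where(m[v0:v1,u])[0]
    if len(k):P.append(onz('wrist',u,v0+(k[-1]+.5 if last else k[0]-.5),z,st)[:2])
  return P
e1=fit(scan(range(170,281,4),52,125,.016),'pod -y edge')
e2=fit(scan(range(280,345,3),172,230,.008),'tongue -y')
e3=fit(scan(range(275,350,3),185,262,.008,True),'tongue +y')
# tongue end & cross bar brightness
row=[]
g=cv2.cvtColor(a,cv2.COLOR_RGB2GRAY).astype(int)
for v in (188,193,198,203,208): print(v,g[v,312:334].tolist(),[u for u in range(340,375) if m[v,u]][-1:])
# bar orientation: dark pixels in dial with local z
d=np.zeros(m.shape,np.uint8);d[80:140,235:290]=(g[80:140,235:290]<75)
c=max(cv2.findContours(d,0,1)[0],key=cv2.contourArea);print(cv2.minAreaRect(c),cv2.contourArea(c))
print(g[86:134:2,244:282:2])
E
python3 m3b.py
```

```text
pod -y edge 28 ang 17.84 pt [ 0.5696 -0.0055] med 0.0003
tongue -y 22 ang 17.61 pt [0.462  0.1368] med 0.0005
tongue +y 25 ang 18.44 pt [0.4673 0.1913] med 0.0004
188 [49, 47, 55, 69, 76, 73, 63, 49, 49, 46, 46, 52, 74, 102, 105, 101, 106, 103, 103, 99, 106, 104] [354]
193 [49, 48, 45, 49, 63, 76, 80, 76, 63, 44, 44, 51, 74, 99, 102, 98, 104, 107, 104, 102, 104, 104] [355]
198 [47, 47, 48, 46, 46, 52, 66, 78, 78, 75, 56, 51, 73, 99, 104, 102, 103, 105, 102, 103, 102, 103] [357]
203 [44, 46, 45, 47, 47, 47, 46, 53, 65, 75, 78, 72, 75, 103, 101, 100, 102, 101, 101, 101, 98, 103] [359]
208 [46, 47, 47, 45, 46, 46, 46, 48, 43, 52, 74, 116, 150, 137, 103, 101, 100, 101, 102, 103, 104, 101] [353]
((261.57061767578125, 110.08235168457031), (32.105709075927734, 31.997241973876953), 49.398704528808594) 741.5
[[172 187 188 191 184 189 187 191 181 169 187 189 186 192 186 186 191 183
  117]
 [184 185 187 191 189 189 188 190 181 151 180 186 186 186 188 186 189 170
  161]
 [186 183 185 191 189 189 188 168 163 133 159 186 187 188 190 186 187 190
  192]
 [186 183 184 184 191 187 148  43 105  99  50 
[... 955 characters left out ...]
  30  36  34   9  16  39  35  40  40  48 166
  185]
 [182 182 108  35  31  32   9  26  30  31  16  17  35  37  38  38  86 178
  183]
 [181 182 163  53  34  24  11  29  34  29  18  17  36  33  35  53 161 185
  183]
 [179 179 183 139  54  25  22  22  28  28  13  23  35  39  40 133 183 183
  184]
 [175 179 182 179 161  73  21  26  32  27  14  20  35  70 147 178 181 183
  184]
 [175 178 181 182 180 148  22  25  29  23  22  80 117 174 185 186 180 182
  184]
 [177 176 178 180 179 157  83  36  29  33  96 180 184 182 183 186 178 183
  182]
 [183 173 177 182 180 180 163 129 129 144 164 181 184 180 180 183 179 179
  183]
 [179 173 175 179 182 178 181 177 179 174 179 181 184 181 180 180 184 179
  179]]
```

```bash
python3 - <<'E'
from h import *
w=np.load('w3.npz');a=w['a'];g=cv2.cvtColor(a,cv2.COLOR_RGB2GRAY).astype(float)
P=[]
for v in range(93,109):
  x=np.arange(257,267);k=np.clip(g[v,257:267]-50,0,None);P.append(onz('wrist',(k*x).sum()/k.sum(),v,.059,w)[:2])
P=np.array(P,np.float32);f=cv2.fitLine(P,2,0,1e-4,1e-4).ravel()
print(P[0],P[-1],f,np.degrees(np.arctan2(*(P[0]-P[-1])[::-1])))
# two-view height check of dial grip with top camera
d=np.load('c0.npz');print(world('wrist',261,115,w['d'][115,261],w))
E
```

```text
[0.5209115  0.01256556] [0.5240708  0.02858826] [0.16778243 0.98582405 0.5229287  0.02051507] -101.15424
[0.52385718 0.03631726 0.06008047]
```

θ ≈ 1.07 rad, and the stand's yaw is 18.0°. The viewing place is at about (0.451, 0.1595, 0.160), and the dial axis at (0.5245, 0.0297). Next I'll move over the dial.

Call:
{"api": "drive_tool", "payload": {"rows": [{"tx": 2.85, "ty": -0.71, "tz": 0, "ax": 0, "ay": 0, "az": 0, "claw": 8.7}, {"tx": 2.85, "ty": -0.71, "tz": 0, "ax": 0, "ay": 0, "az": 0, "claw": 8.7}, {"tx": 2.85, "ty": -0.71, "tz": 0, "ax": 0, "ay": 0, "az": 0, "claw": 8.7}, {"tx": 0, "ty": 0, "tz": 4, "ax": 0, "ay": 0, "az": 0.117, "claw": 5}, {"tx": 0, "ty": 0, "tz": 4, "ax": 0, "ay": 0, "az": 0, "claw": 5}, {"tx": 0, "ty": 0, "tz": 4, "ax": 0, "ay": 0, "az": 0, "claw": 5}, {"tx": 0, "ty": 0, "tz": 4, "ax": 0, "ay": 0, "az": 0, "claw": 5}, {"tx": 0, "ty": 0, "tz": 0, "ax": 0, "ay": 0, "az": 0, "claw": 5}, {"tx": 0, "ty": 0, "tz": 0, "ax": 0, "ay": 0, "az": 0, "claw": 5}]}}

```text
time_s: 3.83
tcp_pos: [0.5234, 0.026, 0.1218]
ee_rot: [[-0.186, -0.983, -0.004], [-0.983, 0.186, -0.002], [0.003, 0.003, -1.0]]
wrist_force: [0.9, -0.6, 1.1]
gripper_width: 0.64
gripper_force: 0.0
```

Call:
{"api": "drive_tool", "payload": {"rows": [{"tx": -0.35, "ty": 0, "tz": 2, "ax": 0, "ay": 0, "az": 0, "claw": 5}, {"tx": 0, "ty": 0, "tz": 2, "ax": 0, "ay": 0, "az": 0, "claw": 5}, {"tx": 0, "ty": 0, "tz": 2, "ax": 0, "ay": 0, "az": 0, "claw": 5}, {"tx": 0, "ty": 0, "tz": 0, "ax": 0, "ay": 0, "az": 0, "claw": 5}, {"tx": 0, "ty": 0, "tz": 0, "ax": 0, "ay": 0, "az": 0, "claw": 5}]}}

```text
time_s: 4.25
tcp_pos: [0.5266, 0.0312, 0.0648]
ee_rot: [[-0.184, -0.983, 0.003], [-0.983, 0.184, 0.0], [-0.001, -0.003, -1.0]]
wrist_force: [-0.6, -1.3, 0.5]
gripper_width: 0.578
gripper_force: 0.0
```

Call:
{"api": "drive_tool", "payload": {"rows": [{"tx": 0.1, "ty": 0.1, "tz": 1.5, "ax": 0, "ay": 0, "az": 0, "claw": 5}, {"tx": 0, "ty": 0, "tz": 1.5, "ax": 0, "ay": 0, "az": 0, "claw": 5}, {"tx": 0, "ty": 0, "tz": 0, "ax": 0, "ay": 0, "az": 0, "claw": 0.8}, {"tx": 0, "ty": 0, "tz": 0, "ax": 0, "ay": 0, "az": 0, "claw": 0.8}, {"tx": 0, "ty": 0, "tz": 0, "ax": 0, "ay": 0, "az": 0, "claw": 0.8}, {"tx": 0, "ty": 0, "tz": 0, "ax": 0, "ay": 0, "az": 0, "claw": 0.8}, {"tx": 0, "ty": 0, "tz": 0, "ax": 0, "ay": 0, "az": 0, "claw": 0.8}, {"tx": 0, "ty": 0, "tz": 0, "ax": 0, "ay": 0, "az": 0, "claw": 0.8}]}}

```text
time_s: 4.92
tcp_pos: [0.5244, 0.0306, 0.0334]
ee_rot: [[-0.184, -0.983, 0.002], [-0.983, 0.184, 0.0], [-0.001, -0.001, -1.0]]
wrist_force: [-0.4, -0.3, -0.3]
gripper_width: 0.206
gripper_force: 0.0
```

Call:
{"api": "drive_tool", "payload": {"rows": [{"tx": 0, "ty": 0, "tz": 0, "ax": 0, "ay": 0, "az": 0, "claw": 0.8}, {"tx": 0, "ty": 0, "tz": 0, "ax": 0, "ay": 0, "az": 0, "claw": 0.8}, {"tx": 0, "ty": 0, "tz": 0, "ax": 0, "ay": 0, "az": 0, "claw": 0.8}]}}

```text
time_s: 5.17
tcp_pos: [0.5246, 0.0306, 0.0331]
ee_rot: [[-0.183, -0.983, 0.002], [-0.983, 0.183, 0.0], [-0.001, -0.002, -1.0]]
wrist_force: [0.2, -0.4, 3.8]
gripper_width: 0.136
gripper_force: 30.0
```

Call:
{"api": "drive_tool", "payload": {"rows": [{"tx": 0, "ty": 0, "tz": 0, "ax": 0, "ay": 0, "az": 0.1, "claw": 0.8}, {"tx": 0, "ty": 0, "tz": 0, "ax": 0, "ay": 0, "az": 0.1, "claw": 0.8}, {"tx": 0, "ty": 0, "tz": 0, "ax": 0, "ay": 0, "az": 0.1, "claw": 0.8}, {"tx": 0, "ty": 0, "tz": 0, "ax": 0, "ay": 0, "az": 0.1, "claw": 0.8}, {"tx": 0, "ty": 0, "tz": 0, "ax": 0, "ay": 0, "az": 0.1, "claw": 0.8}, {"tx": 0, "ty": 0, "tz": 0, "ax": 0, "ay": 0, "az": 0.1, "claw": 0.8}, {"tx": 0, "ty": 0, "tz": 0, "ax": 0, "ay": 0, "az": 0.1, "claw": 0.8}, {"tx": 0, "ty": 0, "tz": 0, "ax": 0, "ay": 0, "az": 0.1, "claw": 0.8}, {"tx": 0, "ty": 0, "tz": 0, "ax": 0, "ay": 0, "az": 0.1, "claw": 0.8}, {"tx": 0, "ty": 0, "tz": 0, "ax": 0, "ay": 0, "az": 0.1, "claw": 0.8}]}}

```text
time_s: 6.0
tcp_pos: [0.524, 0.031, 0.0331]
ee_rot: [[-0.928, -0.372, 0.001], [-0.372, 0.928, 0.001], [-0.001, 0.0, -1.0]]
wrist_force: [-1.9, 3.5, 5.3]
gripper_width: 0.132
gripper_force: 30.0
```

Call:
{"api": "drive_tool", "payload": {"rows": [{"tx": 0, "ty": 0, "tz": 0, "ax": 0, "ay": 0, "az": 0.073, "claw": 0.8}, {"tx": 0, "ty": 0, "tz": 0, "ax": 0, "ay": 0, "az": 0, "claw": 0.8}, {"tx": 0, "ty": 0, "tz": 0, "ax": 0, "ay": 0, "az": 0, "claw": 0.8}, {"tx": 0, "ty": 0, "tz": 0, "ax": 0, "ay": 0, "az": 0, "claw": 0.8}]}}

```text
time_s: 6.33
tcp_pos: [0.524, 0.0311, 0.0331]
ee_rot: [[-0.951, -0.308, 0.001], [-0.308, 0.951, 0.001], [-0.001, 0.001, -1.0]]
wrist_force: [-1.4, 3.7, 4.7]
gripper_width: 0.132
gripper_force: 30.0
```

Call:
{"api": "drive_tool", "payload": {"rows": [{"tx": 0, "ty": 0, "tz": 0, "ax": 0, "ay": 0, "az": 0, "claw": 4}, {"tx": 0, "ty": 0, "tz": 0, "ax": 0, "ay": 0, "az": 0, "claw": 4}, {"tx": 0, "ty": 0, "tz": 0, "ax": 0, "ay": 0, "az": 0, "claw": 4}, {"tx": 0, "ty": 0, "tz": 0, "ax": 0, "ay": 0, "az": 0, "claw": 4}, {"tx": 0, "ty": 0, "tz": 0, "ax": 0, "ay": 0, "az": 0, "claw": 4}, {"tx": 0, "ty": 0, "tz": -3, "ax": 0, "ay": 0, "az": 0, "claw": 4}, {"tx": 0, "ty": 0, "tz": -4, "ax": 0, "ay": 0, "az": 0, "claw": 4}, {"tx": 0, "ty": 0, "tz": -4, "ax": 0, "ay": 0, "az": 0, "claw": 4}, {"tx": 0, "ty": 0, "tz": -4, "ax": 0, "ay": 0, "az": 0, "claw": 4}, {"tx": 0, "ty": 0, "tz": -4, "ax": 0, "ay": 0, "az": 0, "claw": 4}]}}

```text
time_s: 7.17
tcp_pos: [0.5232, 0.0301, 0.2244]
ee_rot: [[-0.952, -0.308, -0.0], [-0.308, 0.952, -0.0], [0.0, 0.0, -1.0]]
wrist_force: [0.8, 1.0, 0.5]
gripper_width: 0.458
gripper_force: 0.0
```

Call:
{"api": "drive_tool", "payload": {"rows": [{"tx": 0, "ty": 0, "tz": -4, "ax": 0, "ay": 0, "az": -0.12, "claw": 4}, {"tx": 0, "ty": 0, "tz": 0, "ax": 0, "ay": 0, "az": -0.12, "claw": 4}, {"tx": 0, "ty": 0, "tz": 0, "ax": 0, "ay": 0, "az": -0.12, "claw": 4}, {"tx": 0, "ty": 0, "tz": 0, "ax": 0, "ay": 0, "az": -0.12, "claw": 4}, {"tx": 0, "ty": 0, "tz": 0, "ax": 0, "ay": 0, "az": -0.12, "claw": 4}, {"tx": 0, "ty": 0, "tz": 0, "ax": 0, "ay": 0, "az": -0.12, "claw": 4}, {"tx": 0, "ty": 0, "tz": 0, "ax": 0, "ay": 0, "az": -0.12, "claw": 4}, {"tx": 0, "ty": 0, "tz": 0, "ax": 0, "ay": 0, "az": -0.12, "claw": 4}, {"tx": -4, "ty": 0, "tz": 0, "ax": 0, "ay": 0, "az": -0.12, "claw": 4}, {"tx": -4, "ty": 0, "tz": 0, "ax": 0, "ay": 0, "az": -0.12, "claw": 4}]}}

```text
time_s: 8.0
tcp_pos: [0.5429, 0.1073, 0.2627]
ee_rot: [[-0.056, -0.998, 0.0], [-0.998, 0.056, -0.0], [0.0, -0.0, -1.0]]
wrist_force: [0.8, 0.1, 0.9]
gripper_width: 0.462
gripper_force: 0.0
```

Call:
{"api": "drive_tool", "payload": {"rows": [{"tx": 0, "ty": 0, "tz": 0, "ax": 0, "ay": 0, "az": 0, "claw": 8.7}, {"tx": 0, "ty": 0, "tz": 0, "ax": 0, "ay": 0, "az": 0, "claw": 8.7}, {"tx": 0, "ty": 0, "tz": 0, "ax": 0, "ay": 0, "az": 0, "claw": 8.7}]}}

```text
time_s: 8.25
tcp_pos: [0.5424, 0.108, 0.2621]
ee_rot: [[-0.058, -0.998, -0.001], [-0.998, 0.058, -0.001], [0.001, 0.001, -1.0]]
wrist_force: [0.0, 0.6, 0.4]
gripper_width: 0.604
gripper_force: 0.0
```

```bash
python3 shot.py w4; python3 - <<'E'
from h import *
w=np.load('w4.npz');a=w['a'];R=w['ee_rot'];p=camera_params('wrist');T=np.array(p['tool_from_camera']);K=p['intrinsics']
def proj(X):
  c=T[:3,:3].T@(R.T@(np.array(X)-w['tcp_pos'])-T[:3,3]);q=K@c;return q[:2]/q[2]
u0,v0=map(int,proj([.5245,.03,.04]));print(u0,v0)
g=cv2.cvtColor(a,cv2.COLOR_RGB2GRAY).astype(float)
# pointer: pixels brighter than 60 on bar top, within 19mm on -x side
P=[]
for v in range(v0-35,v0+35):
  for u in range(u0-35,u0+35):
    q=onz('wrist',u,v,.059,w)[:2]-[.5245,.0297]
    al=q@[-.951,-.309];ac=q@[.309,-.951]
    if 0.002<al<.019 and abs(ac)<.007 and g[v,u]>75:P.append(q)
P=np.array(P,np.float32);f=cv2.fitLine(P,cv2.DIST_HUBER,0,1e-4,1e-4).ravel();print(len(P),f,np.degrees(np.arctan2(f[1],f[0])),'want 18 mod 180')
cr=cv2.resize(a[max(0,v0-45):v0+45,u0-60:u0+60],None,fx=6,fy=6,interpolation=cv2.INTER_CUBIC);save('dial4',cr)
E
```

```text
8.25 [0.5424 0.108  0.2621] [[-0.058, -0.998, -0.001], [-0.998, 0.058, -0.001], [0.001, 0.001, -1.0]] [ 28.1  13.5  -6.    0.  -70.5 -31.4]
290 115Traceback (most recent call last):
  File "<stdin>", line 11, in <module>
  File "h.py", line 14, in onz
    o=world(name,u,v,0,st);d=world(name,u,v,1.,st)-o
  File "h.py", line 5, in world
    p=camera_params(name);K=np.array(p['intrinsics'])
ValueError: time passes only in moves, steps and waits
```

```bash
python3 - <<'E'
s=open('h.py').read()
s=s.replace("from station import sense, capture, camera_params, finish_job","from station import sense, capture, finish_job\nimport station, functools\ncamera_params=functools.lru_cache(None)(station.camera_params)")
open('h.py','w').write(s)
E
cat > dial.py <<'E'
from h import *
w=np.load('w4.npz');w={k:w[k] for k in w.files};a=w['a']
g=cv2.cvtColor(a,cv2.COLOR_RGB2GRAY).astype(float);u0,v0=290,115
P=[]
for v in range(v0-35,v0+35):
  for u in range(u0-35,u0+35):
    q=onz('wrist',u,v,.059,w)[:2]-[.5245,.0297]
    al=q@[-.951,-.309];ac=q@[.309,-.951]
    if 0.002<al<.019 and abs(ac)<.007 and g[v,u]>75:P.append(q)
P=np.array(P,np.float32);f=cv2.fitLine(P,cv2.DIST_HUBER,0,1e-4,1e-4).ravel();print(len(P),f,np.degrees(np.arctan2(f[1],f[0])),'want 18 mod 180')
save('dial4',cv2.resize(a[v0-45:v0+45,u0-60:u0+60],None,fx=6,fy=6,interpolation=cv2.INTER_CUBIC))
E
python3 dial.py
```

```text
65 [ 0.91701996  0.39884126 -0.01089204 -0.00246686] 23.50576 want 18 mod 180
```

View pics/dial4.png

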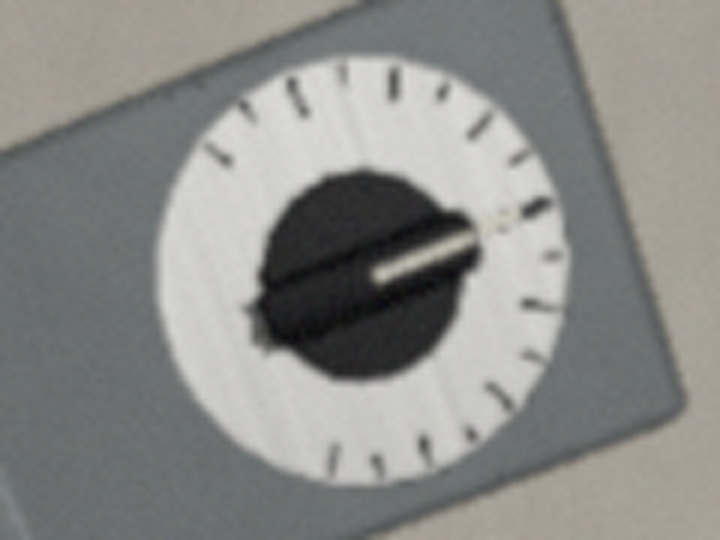

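The crop shows the white pointer from (375,275) to (478,235), in line with the long mark at (538,207), so the dial is at zero. Next is a tilted look at the carriers' faces.

Call:
{"api": "drive_tool", "payload": {"rows": [{"tx": 3.64, "ty": 1.81, "tz": 0, "ax": 0, "ay": 0, "az": 0, "claw": 6}, {"tx": 3.64, "ty": 1.81, "tz": 0, "ax": 0, "ay": 0, "az": 0, "claw": 6}, {"tx": 3.64, "ty": 1.81, "tz": 0, "ax": 0, "ay": 0, "az": 0, "claw": 6}, {"tx": 3.64, "ty": 1.81, "tz": 0, "ax": 0, "ay": 0, "az": 0, "claw": 6}, {"tx": 3.64, "ty": 1.81, "tz": 0, "ax": 0, "ay": 0, "az": 0, "claw": 6}, {"tx": 3.64, "ty": 1.81, "tz": 0, "ax": 0, "ay": 0, "az": 0, "claw": 6}, {"tx": 3.64, "ty": 1.81, "tz": 0, "ax": 0, "ay": 0, "az": 0, "claw": 6}, {"tx": 3.64, "ty": 1.81, "tz": 0, "ax": 0, "ay": 0, "az": 0, "claw": 6}, {"tx": 3.64, "ty": 1.81, "tz": 0, "ax": 0, "ay": 0, "az": 0, "claw": 6}]}}

```text
time_s: 9.05
tcp_pos: [0.3588, -0.2116, 0.2631]
ee_rot: [[-0.059, -0.998, 0.001], [-0.998, 0.059, -0.0], [0.0, -0.002, -1.0]]
wrist_force: [1.1, -0.3, -0.2]
gripper_width: 0.69
gripper_force: 0.0
```

Call:
{"api": "drive_tool", "payload": {"rows": [{"tx": 0, "ty": 0, "tz": 0, "ax": 0.104, "ay": 0, "az": 0, "claw": 6}, {"tx": 0, "ty": 0, "tz": 0, "ax": 0.104, "ay": 0, "az": 0, "claw": 6}, {"tx": 0, "ty": 0, "tz": 0, "ax": 0.104, "ay": 0, "az": 0, "claw": 6}, {"tx": 0, "ty": 0, "tz": 0, "ax": 0.104, "ay": 0, "az": 0, "claw": 6}, {"tx": 0, "ty": 0, "tz": 0, "ax": 0.104, "ay": 0, "az": 0, "claw": 6}, {"tx": 0, "ty": 1.5, "tz": 2.5, "ax": 0, "ay": 0, "az": 0, "claw": 6}, {"tx": 0, "ty": 1.5, "tz": 2.5, "ax": 0, "ay": 0, "az": 0, "claw": 6}, {"tx": 0, "ty": 1.3, "tz": 2.2, "ax": 0, "ay": 0, "az": 0, "claw": 6}, {"tx": 0, "ty": 0, "tz": 0, "ax": 0, "ay": 0, "az": 0, "claw": 6}, {"tx": 0, "ty": 0, "tz": 0, "ax": 0, "ay": 0, "az": 0, "claw": 6}]}}

```text
time_s: 9.88
tcp_pos: [0.3586, -0.2101, 0.1784]
ee_rot: [[-0.059, -0.867, 0.494], [-0.998, 0.051, -0.03], [0.0, -0.495, -0.869]]
wrist_force: [0.3, 0.6, 0.8]
gripper_width: 0.691
gripper_force: 0.0
```

```bash
python3 shot.py w5; python3 - <<'E'
from h import *
a=np.load('w5.npz')['a'];save('w5c',cv2.resize(a[0:260,100:446],None,fx=2.3,fy=2.3,interpolation=cv2.INTER_CUBIC))
E
```

```text
9.8833 [ 0.3586 -0.2101  0.1784] [[-0.059, -0.867, 0.494], [-0.998, 0.051, -0.03], [0.0, -0.495, -0.869]] [-11.   -8.  -45.1  -9.4 -23.7  15.3]
```

View pics/w5c.png

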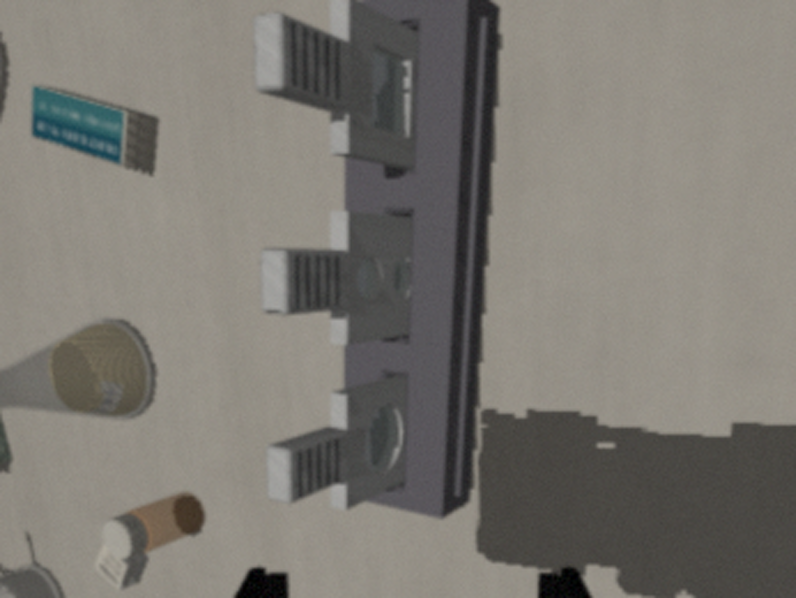

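The view shows the round window in the carrier at the rack's +y end, crop (385,437) with its tab top at (285,470). The twin is in the middle and the square one is at the -y end. I'll measure the tab from w2 and w5.

```bash
cat > tab.py <<'E'
from h import *
def L(n):
  w=np.load(n);return {k:w[k] for k in w.files}
w2,w5=L('w2.npz'),L('w5.npz')
def comps(w,box,th):
  x0,y0,x1,y1=box;g=cv2.cvtColor(w['a'],cv2.COLOR_RGB2GRAY)[y0:y1,x0:x1]
  n,l,s,c=cv2.connectedComponentsWithStats((g>th).astype(np.uint8))
  return [(s[i].tolist(),(c[i]+[x0,y0]).round(1).tolist()) for i in range(1,n) if s[i,4]>15]
for th in(140,155,170): print('w2',th,comps(w2,(240,142,270,195),th))
for th in(120,135,150): print('w5',th,comps(w5,(205,160,262,225),th))
# rack edges in w2: purple (B>R)
a=cv2.GaussianBlur(w2['a'],(3,3),0).astype(int);m=(a[:,:,2]-a[:,:,0]>3)&(a.sum(2)>180)
A,B=[],[]
for v in range(15,165,3):
  k=np.where(m[v,225:300])[0]
  if len(k)>5:A.append(onz('wrist',225+k[0]-.5,v,.03,w2)[:2]);B.append(onz('wrist',225+k[-1]+.5,v,.03,w2)[:2])
for P in(A,B):
  f=cv2.fitLine(np.array(P,np.float32),cv2.DIST_HUBER,0,1e-4,1e-4).ravel();print(len(P),f.round(4),np.degrees(np.arctan2(f[0],-f[1])).round(2))
E
python3 tab.py
```

```text
w2 140 [([12, 7, 8, 12, 81], [255.2, 154.4]), ([8, 25, 10, 17, 159], [252.7, 174.6])]
w2 155 [([13, 7, 6, 12, 72], [255.5, 154.5]), ([9, 25, 9, 16, 134], [253.1, 174.4])]
w2 170 [([13, 7, 6, 12, 67], [255.4, 154.6]), ([9, 26, 9, 15, 108], [253.4, 174.4])]
w5 120 [([0, 0, 57, 65, 2336], [225.2, 190.6])]
w5 135 [([0, 0, 57, 65, 2258], [224.7, 190.4])]
w5 150 [([38, 11, 7, 15, 92], [246.1, 177.8]), ([11, 35, 9, 23, 168], [220.4, 205.9]), ([38, 51, 7, 11, 64], [246.4, 215.8])]Traceback (most recent call last):
  File "tab.py", line 18, in <module>
    f=cv2.fitLine(np.array(P,np.float32),cv2.DIST_HUBER,0,1e-4,1e-4).ravel();print(len(P),f.round(4),np.degrees(np.arctan2(f[0],-f[1])).round(2))
      ~~~~~~~~~~~^^^^^^^^^^^^^^^^^^^^^^^^^^^^^^^^^^^^^^^^^^^^^^^^^^^
cv2.error: OpenCV(4.12.0) /io/opencv/modules/imgproc/src/linefit.cpp:618: error: (-215:Assertion failed) npoints2 >= 0 || npoints3 >= 0 in function 'fitLine'
```

```bash
cat > tab2.py <<'E'
from tab import *
E
python3 - <<'E'
s=open('tab.py').read().split("for th in(140")[0]
open('tab2.py','w').write(s+'''
def ray(w,u,v):
  o=world('wrist',u,v,0,w);return o,world('wrist',u,v,1.,w)-o
def tri(r):
  A=np.zeros((3,3));b=np.zeros(3)
  for o,d in r:
    d=d/np.linalg.norm(d);M=np.eye(3)-np.outer(d,d);A+=M;b+=M@o
  X=np.linalg.solve(A,b);return X,[np.linalg.norm(np.cross(X-o,d/np.linalg.norm(d))) for o,d in r]
print('tab top',tri([ray(w2,253.3,174.5),ray(w5,220.4,205.9)]))
h=.114
for n,w,u,v in[('w2',w2,253.3,174.5),('w5',w5,220.4,205.9)]:print(n,onz('wrist',u,v,h,w))
print('shoulders',[onz('wrist',u,v,.074,w5) for u,v in((246.1,177.8),(246.4,215.8))],onz('wrist',255.4,154.5,.074,w2))
T=[]
for c in comps(w2,(240,0,275,195),165): print(c,onz('wrist',*c[1],.114,w2).round(4))
a=cv2.GaussianBlur(w2['a'],(3,3),0).astype(int)
print(a[60,225:300:3].tolist())
''')
E
python3 tab2.py
```

```text
tab top (array([ 0.45286212, -0.22119213,  0.1155057 ]), [np.float64(0.000982266120578832), np.float64(0.0009822661205787873)])
w2 [ 0.45316403 -0.22190309  0.114     ]
w5 [ 0.45414219 -0.21970253  0.114     ]
shoulders [array([ 0.45357654, -0.23757012,  0.074     ]), array([ 0.45688008, -0.19934418,  0.074     ])] [ 0.4523457  -0.23772422  0.074     ]
([9, 9, 11, 29, 267], [253.9, 24.0]) [ 0.4394 -0.3611  0.114 ]
([13, 51, 7, 11, 72], [256.1, 56.3]) [ 0.4399 -0.3341  0.114 ]
([13, 83, 7, 12, 83], [256.0, 88.6]) [ 0.4426 -0.3056  0.114 ]
([9, 96, 9, 21, 185], [253.1, 105.8]) [ 0.4469 -0.29    0.114 ]
([13, 122, 7, 8, 49], [255.6, 125.4]) [ 0.4462 -0.2713  0.114 ]
([13, 149, 6, 12, 70], [255.5, 154.5]) [ 0.4489 -0.2424  0.114 ]
([9, 168, 9, 15, 124], [253.1, 174.6]) [ 0.4534 -0.2218  0.114 ]
[[153, 147, 138], [154, 149, 139], [155, 149, 140], [134, 130, 126], [106, 104, 108], [107, 105, 109], [107, 105, 108], [108, 106, 109], [67, 65, 68], [122, 122, 121], [189, 189, 186], [187, 188, 184], [92, 92, 92], [78, 77, 79], [108, 106, 110], [110, 108, 111], [110, 108, 112], [109, 107, 111], [109, 107, 111], [109, 107, 111], [136, 132, 126], [150, 145, 136], [149, 144, 135], [151, 146, 137], [151, 147, 138]]
```

Call:
{"api": "drive_tool", "payload": {"rows": [{"tx": 0, "ty": 0, "tz": 0, "ax": -0.104, "ay": 0, "az": 0, "claw": 4.5}, {"tx": 0, "ty": 0, "tz": 0, "ax": -0.104, "ay": 0, "az": 0, "claw": 4.5}, {"tx": 0, "ty": 0, "tz": 0, "ax": -0.104, "ay": 0, "az": 0, "claw": 4.5}, {"tx": 0, "ty": 0, "tz": 0, "ax": -0.104, "ay": 0, "az": 0, "claw": 4.5}, {"tx": 0, "ty": 0, "tz": 0, "ax": -0.104, "ay": 0, "az": 0, "claw": 4.5}, {"tx": 0.1, "ty": -3.2, "tz": 0, "ax": 0, "ay": 0, "az": 0, "claw": 4.5}, {"tx": 0.2, "ty": -3.2, "tz": 0, "ax": 0, "ay": 0, "az": 0, "claw": 4.5}, {"tx": 0.1, "ty": -3.1, "tz": 0, "ax": 0, "ay": 0, "az": 0.04, "claw": 4.5}, {"tx": 0, "ty": 0, "tz": 0, "ax": 0, "ay": 0, "az": 0, "claw": 4.5}, {"tx": 0, "ty": 0, "tz": 0, "ax": 0, "ay": 0, "az": 0, "claw": 4.5}]}}

```text
time_s: 10.77
tcp_pos: [0.4562, -0.2195, 0.18]
ee_rot: [[-0.098, -0.995, 0.002], [-0.995, 0.098, -0.001], [0.001, -0.003, -1.0]]
wrist_force: [0.1, -0.4, -0.1]
gripper_width: 0.515
gripper_force: 0.0
```

Call:
{"api": "drive_tool", "payload": {"rows": [{"tx": 0, "ty": 0.2, "tz": 2, "ax": 0, "ay": 0, "az": 0, "claw": 4.5}, {"tx": 0, "ty": 0, "tz": 2, "ax": 0, "ay": 0, "az": 0, "claw": 4.5}, {"tx": 0, "ty": 0, "tz": 2, "ax": 0, "ay": 0, "az": 0, "claw": 4.5}, {"tx": 0, "ty": 0, "tz": 2, "ax": 0, "ay": 0, "az": 0, "claw": 4.5}, {"tx": 0, "ty": 0, "tz": 2, "ax": 0, "ay": 0, "az": 0, "claw": 4.5}, {"tx": 0, "ty": 0, "tz": 0, "ax": 0, "ay": 0, "az": 0, "claw": 4.5}, {"tx": 0, "ty": 0, "tz": 0, "ax": 0, "ay": 0, "az": 0, "claw": 4.5}]}}

```text
time_s: 11.35
tcp_pos: [0.4516, -0.2191, 0.0795]
ee_rot: [[-0.098, -0.995, -0.0], [-0.995, 0.098, -0.0], [0.0, 0.0, -1.0]]
wrist_force: [0.1, -0.3, 0.3]
gripper_width: 0.515
gripper_force: 0.0
```

Call:
{"api": "drive_tool", "payload": {"rows": [{"tx": 0.05, "ty": -0.2, "tz": 0, "ax": 0, "ay": 0, "az": 0, "claw": 0.6}, {"tx": 0, "ty": 0, "tz": 0, "ax": 0, "ay": 0, "az": 0, "claw": 0.6}, {"tx": 0, "ty": 0, "tz": 0, "ax": 0, "ay": 0, "az": 0, "claw": 0.6}, {"tx": 0, "ty": 0, "tz": 0, "ax": 0, "ay": 0, "az": 0, "claw": 0.6}, {"tx": 0, "ty": 0, "tz": 0, "ax": 0, "ay": 0, "az": 0, "claw": 0.6}, {"tx": 0, "ty": 0, "tz": 0, "ax": 0, "ay": 0, "az": 0, "claw": 0.6}, {"tx": 0, "ty": 0, "tz": 0, "ax": 0, "ay": 0, "az": 0, "claw": 0.6}, {"tx": 0, "ty": 0, "tz": 0, "ax": 0, "ay": 0, "az": 0, "claw": 0.6}, {"tx": 0, "ty": 0, "tz": 0, "ax": 0, "ay": 0, "az": 0, "claw": 0.6}, {"tx": 0, "ty": 0, "tz": 0, "ax": 0, "ay": 0, "az": 0, "claw": 0.6}]}}

```text
time_s: 12.18
tcp_pos: [0.4542, -0.2196, 0.079]
ee_rot: [[-0.098, -0.995, 0.0], [-0.995, 0.098, -0.0], [0.0, -0.0, -1.0]]
wrist_force: [-0.3, -0.1, 3.4]
gripper_width: 0.134
gripper_force: 30.0
```

Call:
{"api": "drive_tool", "payload": {"rows": [{"tx": 0, "ty": 0, "tz": -1, "ax": 0, "ay": 0, "az": 0, "claw": 0.6}, {"tx": 0, "ty": 0, "tz": -2, "ax": 0, "ay": 0, "az": 0, "claw": 0.6}, {"tx": 0, "ty": 0, "tz": -2, "ax": 0, "ay": 0, "az": 0, "claw": 0.6}, {"tx": 0, "ty": 0, "tz": -2, "ax": 0, "ay": 0, "az": 0, "claw": 0.6}, {"tx": 0, "ty": 0, "tz": -2, "ax": 0, "ay": 0, "az": 0, "claw": 0.6}, {"tx": 0, "ty": 0, "tz": -2, "ax": 0, "ay": 0, "az": 0, "claw": 0.6}, {"tx": 0, "ty": 0, "tz": -0.6, "ax": 0, "ay": 0, "az": 0, "claw": 0.6}, {"tx": 0, "ty": 0, "tz": 0, "ax": 0, "ay": 0, "az": 0, "claw": 0.6}, {"tx": 0, "ty": 0, "tz": 0, "ax": 0, "ay": 0, "az": 0, "claw": 0.6}, {"tx": 0, "ty": 0, "tz": 0, "ax": 0, "ay": 0, "az": 0, "claw": 0.6}]}}

```text
time_s: 13.02
tcp_pos: [0.453, -0.2192, 0.193]
ee_rot: [[-0.098, -0.995, -0.003], [-0.995, 0.098, 0.001], [-0.001, 0.003, -1.0]]
wrist_force: [0.3, -1.3, -0.2]
gripper_width: 0.137
gripper_force: 30.0
```

Call:
{"api": "drive_tool", "payload": {"rows": [{"tx": -1.5, "ty": 0.15, "tz": -0.2, "ax": 0, "ay": 0, "az": 0, "claw": 0.6}, {"tx": -2.5, "ty": 0.27, "tz": 0, "ax": 0, "ay": 0, "az": 0, "claw": 0.6}, {"tx": -2.5, "ty": 0.27, "tz": 0, "ax": 0, "ay": 0, "az": 0, "claw": 0.6}, {"tx": -2.5, "ty": 0.27, "tz": 0, "ax": 0, "ay": 0, "az": 0, "claw": 0.6}, {"tx": -2.5, "ty": 0.27, "tz": 0, "ax": 0, "ay": 0, "az": 0, "claw": 0.6}, {"tx": -2.5, "ty": 0.27, "tz": 0, "ax": 0, "ay": 0, "az": 0, "claw": 0.6}, {"tx": -2.5, "ty": 0.27, "tz": 0, "ax": 0, "ay": 0, "az": 0, "claw": 0.6}, {"tx": -2.5, "ty": 0.27, "tz": 0, "ax": 0, "ay": 0, "az": 0, "claw": 0.6}, {"tx": -2.5, "ty": 0.27, "tz": 0, "ax": 0, "ay": 0, "az": 0, "claw": 0.6}, {"tx": -2.5, "ty": 0.27, "tz": 0, "ax": 0, "ay": 0, "az": 0, "claw": 0.6}]}}

```text
time_s: 13.85
tcp_pos: [0.4509, 0.0228, 0.1952]
ee_rot: [[-0.098, -0.995, -0.003], [-0.995, 0.098, -0.001], [0.001, 0.003, -1.0]]
wrist_force: [0.5, -0.9, -0.2]
gripper_width: 0.137
gripper_force: 30.0
```

Call:
{"api": "drive_tool", "payload": {"rows": [{"tx": -2.5, "ty": 0.27, "tz": 0, "ax": 0, "ay": 0, "az": 0, "claw": 0.6}, {"tx": -2.5, "ty": 0.27, "tz": 0, "ax": 0, "ay": 0, "az": 0, "claw": 0.6}, {"tx": -2.5, "ty": 0.27, "tz": 0, "ax": 0, "ay": 0, "az": 0, "claw": 0.6}, {"tx": -2.5, "ty": 0.27, "tz": 0, "ax": 0, "ay": 0, "az": 0, "claw": 0.6}, {"tx": -2.5, "ty": 0.27, "tz": 0, "ax": 0, "ay": 0, "az": -0.1, "claw": 0.6}, {"tx": 0, "ty": 0, "tz": 0, "ax": 0, "ay": 0, "az": -0.1, "claw": 0.6}, {"tx": 0, "ty": 0, "tz": 0, "ax": 0, "ay": 0, "az": -0.1, "claw": 0.6}, {"tx": 0, "ty": 0, "tz": 0, "ax": 0, "ay": 0, "az": -0.1, "claw": 0.6}, {"tx": 0, "ty": 0, "tz": 0, "ax": 0, "ay": 0, "az": -0.012, "claw": 0.6}, {"tx": 0, "ty": 0, "tz": 0, "ax": 0, "ay": 0, "az": 0, "claw": 0.6}]}}

```text
time_s: 14.68
tcp_pos: [0.4501, 0.1473, 0.1955]
ee_rot: [[0.307, -0.952, -0.002], [-0.952, -0.307, -0.001], [0.001, 0.002, -1.0]]
wrist_force: [0.2, 0.1, -0.5]
gripper_width: 0.137
gripper_force: 30.0
```

Call:
{"api": "drive_tool", "payload": {"rows": [{"tx": 0, "ty": 0, "tz": 0, "ax": 0, "ay": 0, "az": 0, "claw": 0.6}, {"tx": 0, "ty": 0, "tz": 0, "ax": 0, "ay": 0, "az": 0, "claw": 0.6}, {"tx": 0, "ty": 0, "tz": 0, "ax": 0, "ay": 0, "az": 0, "claw": 0.6}]}}

```text
time_s: 14.93
tcp_pos: [0.4506, 0.1474, 0.1965]
ee_rot: [[0.308, -0.951, -0.0], [-0.951, -0.308, -0.0], [0.0, 0.0, -1.0]]
wrist_force: [1.1, 0.3, -1.1]
gripper_width: 0.136
gripper_force: 30.0
```

Call:
{"api": "drive_tool", "payload": {"rows": [{"tx": -1.15, "ty": -0.37, "tz": 0.1, "ax": 0, "ay": 0, "az": 0, "claw": 0.6}, {"tx": 0, "ty": 0, "tz": 0, "ax": 0, "ay": 0, "az": 0, "claw": 0.6}, {"tx": 0, "ty": 0, "tz": 0, "ax": 0, "ay": 0, "az": 0, "claw": 0.6}, {"tx": 0, "ty": 0, "tz": 0, "ax": 0, "ay": 0, "az": 0, "claw": 0.6}, {"tx": 0, "ty": 0, "tz": 0, "ax": 0, "ay": 0, "az": 0, "claw": 0.6}]}}

```text
time_s: 15.35
tcp_pos: [0.4506, 0.1596, 0.1957]
ee_rot: [[0.309, -0.951, -0.0], [-0.951, -0.309, -0.0], [0.0, 0.0, -1.0]]
wrist_force: [-0.2, 0.6, -0.1]
gripper_width: 0.135
gripper_force: 30.0
```

```bash
python3 - <<'E'
from h import *
s=sense();print(s['tcp_pos'].round(4))
a,da=capture('scene');b,db=capture('wrist')
p=camera_params('scene')
q=p['intrinsics']@(p['R']@np.array([.4508,.1595,.16])+p['t']);u,v=map(int,q[:2]/q[2]);print(u,v)
x=cv2.resize(a[v-40:v+40,u-45:u+45],(440,391),interpolation=cv2.INTER_CUBIC);y=cv2.resize(b,(360,270))
o=np.zeros((391,800,3),np.uint8);o[:,:440]=x;o[:270,440:]=y;save('fin',o)
E
```

```text
[0.4506 0.1596 0.1957]
219 203
```

View pics/fin.png

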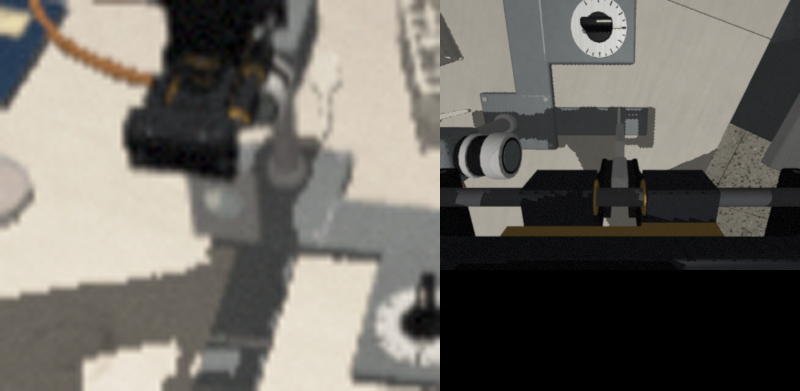

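The final view shows the round window at crop (220,195), exactly where the viewing place projects. The plate is upright between the fingers, and the dial pointer is still on zero.

```bash
python3 -c "
from station import finish_job
print(finish_job())"
```

```text
the job is handed in; nothing more can be done
None
```

I handed the job in at about 15.5 s: the dial pointer is on the zero mark, and the gripper holds the round-window carrier still at the viewing place, upright and square to the lens by my measurements; the system returned no verdict.

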